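# Refit the hinged lid of a steel sterilising case

### The arm

A 6-joint arm with a two-finger parallel gripper is mounted at the origin on a cart in front of the work surface, level with it; the furniture and walls round the work are solid. World frame = base frame: x ahead of the robot, y to its left, z up, the work surface at z = 0. Lengths are in m, angles in rad, forces in N, time in s.
With the tool pointing down it reaches from about 0.225 to 0.875 m from the base axis. Payload 3.4 kg.
Tool frame: the origin (TCP) lies at the very end of the fingers, on their centre line; the grasp point (between the pads) lies behind it (manip.grasp_offset is the z of the grasp point in the tool frame, in m); z points along the fingers, y is the line along which they close (so a half turn about z gives the same grasp; the last joint's range is limited). The gripper opens to 85 mm and grips with 20 to 120 N. Pads are 22 mm wide; open, the fingers measure 114 mm over their backs; the gripper's body (76 mm by 85 mm) begins 54 mm behind the grasp point. The pads swing forward as they close: fully open they stand 13 mm farther back than shut.
Start: joints at [-1.263, 0.276, 1.505, -0, 1.361, -0.121], TCP at [0.239, -0.523, 0.231] pointing down, gripper open.
Joint ranges: [-2.89, 2.89], [-0.75, 2.08], [0.22, 2.7], [-1.18, 4.32], [0.11, 2.71], [-2.7, 2.7]. Speed limits (rad/s): [2.57, 2.57, 3.14, 3.14, 3.14, 3.14].

### API

Orientations are given as a unit quaternion [w, x, y, z].
In Python, from rig import manip gives the robot as it stands.
- The arm moves only by the shell command python3 -m pendant 'ROWS' [FORCE]. ROWS is JSON, a list of rows, each an object of numbers: "dx", "dy", "dz": the shift along the tool's x, y, z in m; "rx", "ry", "rz": the turn, a rotation vector about the tool's x, y, z in degrees; "hand": the finger opening in m, from 0 to 0.0854. In form: [{"dx": .., "dy": .., "dz": .., "rx": .., "ry": .., "rz": .., "hand": ..}, ...]. A call has 1 to 12 rows; each row shifts and turns the commanded pose from where the row before left it, along the tool's axes as they then stand; what a row does not reach is not made up. A row lasts 1/12 s, in which the tool goes at most 41.7 mm and 7.16 degrees, less where a joint would pass 70% of its speed; a pose out of reach is approached as far as the arm can. A call is refused whole if a number of a shift passes 0.0417 or a number of a turn 7.16, either way. A call with a gripper value outside its range is refused whole. The fingers move at their own pace and stop on an object; FORCE is the grip in N (left out, the last holds). Time passes only in rows, so rows that do not move let the fingers close. It gives the time, the measured TCP pose, the force, the opening and the grip force at its end, in the units of the state.
- manip.get_state(): the state, without advancing time (a new reading comes with each control period).
- manip.get_image(name): name is "scene" or "side" or "wrist"; returns a dict with "frame" (480x640x3 uint8, red, green, blue), "fx", "fy", "cx", "cy" (pixels), "distortion" ([k1, k2, p1, p2, k3] as OpenCV has them; the pictures are not rectified), "position" and "attitude" of the camera in the world; the wrist camera has in their place "mount" (4x4, takes a point from camera to tool coordinates, whose origin is the TCP and whose axes are the flange's). Camera axes: x right, y up, looking along -z (the intrinsics and any distortion apply to the point x, -y, -z); pixel columns grow to the right and rows downward; lengths in m; the calibration is good to about 2 mm. A picture is of the moment at which its call begins: read the wrist's pose just before it. There is no depth.
- manip.sign_off(): hands the job in; it is judged then, once.
The state is a dict: "clock": time; "qpos": joint angles; "qd": joint speeds; "effort": joint torques, N m; "position": TCP position; "ee_rot": TCP orientation; "contact_force": force on the tool from outside, world axes, zero at the start; "moment": the same for the moment, N m; "width": finger opening in m; "gripper_force": force on a finger pad.
Only numpy, scipy, OpenCV 4.12 (cv2) and the standard library are available. Lean on these libraries where they do the work, as an engineer would, in place of code of your own. Each camera call takes 0.05 s, during which the arm holds its last target. There are 200 camera calls.

### The job

The lid of the small steel case was taken off for washing. Set the lid back down on the case with its hinge barrels between those of the case, then slide the loose hinge pin through all five barrels until its tab is fully home against an end barrel, and let go; leave the bottles and the tub nearby standing.

Things in the scene. Friction and masses are not known exactly. Their poses are not given: they have to be found in the camera images.
- case: Open box of bare steel, 110 (x) by 126 (y) by 62 mm high, 4 mm walls, dishes inside; heavy, does not move. Origin: centre of its underside, z up. Its hinge is on the -x side, toward the robot. The end of the hinge on the robot's right (-y) has the free space for the pin.
- case_hinge (a point): Middle of the case's hinge axis, (-67, 0, 58) mm in the case's frame, same axes; the bore runs along y. Three fixed barrels, each 24 mm long, 20 mm outside, 13 mm bore, centred at y = -58, 0, +58 mm, so two gaps of 34 mm; the hinge is 140 mm long (y = -70 to +70), open at both ends.
- lid: Loose bare steel lid, about 0.35 kg, lying right side up. Origin: under its middle, level with the bottom of its rolled edge; z up; when fitted its axes match the case's and its origin is at (0, 0, 47.5) mm in the case's frame. 18.5 mm high; skirt 14 mm deep on three sides (inner faces x = +57, y = -65 and +65 mm: 2 mm play; the rolled edge, out to 71 mm, leads it on from about 4 mm off).
- lid_hinge (a point): Middle of the lid's hinge axis, (-67, 0, 10.5) mm in the lid's frame, on its skirtless -x side; meets case_hinge when fitted. Two barrels, 24 mm long, 20 mm outside, 13 mm bore, centred at y = -29 and +29 mm; they drop into the gaps of the case's hinge with 5 mm to spare at each end.
- lid_handle (a point): Centre of the lid handle's grip bar, (-2, 0, 44.5) mm in the lid's frame: flat bar along the lid's y, 90 mm long, 10 mm thick (x), 14 mm high; 74 mm free between its end posts, 18 mm free under it. The lid hangs about level from it.
- hinge_pin: Loose steel pin, 200 mm, about 0.15 kg, lying flat. x axis along the rod to the tip, z up. Origin on the rod's axis, 70 mm from the shoulder (at the hinge's middle when home). Rod 10 mm thick, x = -70 (shoulder) to +85 mm (tip), last 15 mm tapered to 4 mm. Handle: flat tab x = -115 to -70 mm, 24 mm wide (y), 10 mm thick (z), wider than the bore, so its shoulder stops the pin.
- wash_bottle: Translucent wash bottle with a bent spout, 60x108x209 mm, standing behind; origin at the centre of its underside, z up.
- tub: White tub with a yellow screw lid, 68 mm in diameter, 74 mm high, standing behind; origin at the centre of its underside, z up.
- buffer: Glass bottle with a white cap, 88 mm in diameter, 185 mm high, standing at the left; origin at the centre of its underside, z up.
Things that resemble listed ones, but are neither listed nor needed, are in the scene too. Leave any purple look-alike of the lid alone.

How it is judged:
By the outcome, as a careful person would: the job done as asked, in the order asked, and still so for the second after the job is handed in, with the robot touching nothing.
It also fails if it takes over 58 s, if anything falls off the work surface, if the arm or the gripper's body presses on something with over 40 N, if the wrist force passes 120 N, or if a joint passes its speed limit or range.

## Working session

There is one attempt and no reset: what is moved stays moved. The work goes in short steps, Python scripts to look and compute and a shell command to move; the robot and the scene stay as the last step left them, time stands still between calls to the robot, and variables do not carry over. Pictures are saved under pics/ and viewed, at most 10 in all, crops included, and the job is handed in when it is done.

```bash
mkdir -p pics; ls
cat > h.py <<'E'
import numpy as np, cv2, json
from rig import manip
from scipy.spatial.transform import Rotation as R
def rot(q):
    q=np.asarray(q,float)
    return q if q.shape==(3,3) else R.from_quat(np.r_[q[1:],q[0]]).as_matrix()
def grab(name,fn):
    s=manip.get_state(); im=manip.get_image(name)
    cv2.imwrite('pics/'+fn+'.png',cv2.cvtColor(im['frame'],cv2.COLOR_RGB2BGR))
    if 'mount' in im:
        T=np.eye(4);T[:3,:3]=rot(s['ee_rot']);T[:3,3]=s['position']
        C=T@np.array(im['mount'])
    else:
        C=np.eye(4);C[:3,:3]=rot(im['attitude']);C[:3,3]=im['position']
    c=dict(K=[[im['fx'],0,im['cx']],[0,im['fy'],im['cy']],[0,0,1]],d=list(im['distortion']),C=C.tolist())
    json.dump(c,open('pics/'+fn+'.json','w')); return c
def load(fn): return json.load(open('pics/'+fn+'.json'))
def ray(c,uv):
    p=cv2.undistortPoints(np.array([[uv]],float),np.array(c['K']),np.array(c['d']))[0,0]
    C=np.array(c['C']); return C[:3,3],C[:3,:3]@np.array([p[0],-p[1],-1])
def atz(c,uv,z):
    o,d=ray(c,uv); return o+d*(z-o[2])/d[2]
def proj(c,P):
    C=np.array(c['C']); q=(np.atleast_2d(P)-C[:3,3])@C[:3,:3]; q=q*[1,-1,-1]
    return cv2.projectPoints(q,np.zeros(3),np.zeros(3),np.array(c['K']),np.array(c['d']))[0][:,0]
def frame(x,y,yaw,z=0):
    T=np.eye(4);T[:3,:3]=R.from_euler('z',yaw).as_matrix();T[:3,3]=[x,y,z];return T
def tf(T,P): return np.atleast_2d(P)@T[:3,:3].T+T[:3,3]
E
python3 - <<'E'
from h import *
for n in('scene','side','wrist'):
    c=grab(n,n+'0'); C=np.array(c['C']); print(n,c['K'][0][0],C[:3,3].round(3),(-C[:3,2]).round(2))
s=manip.get_state();print({k:np.round(v,3) for k,v in s.items()},manip.grasp_offset); print(rot(s['ee_rot']).round(3))
E
```

```text
pics
scene 470.11962933479776 [-0.513  0.583  0.941] [ 0.69 -0.45 -0.56]
side 555.794739878294 [0.631 1.332 1.152] [-0.02 -0.8  -0.6 ]
wrist 375.64662454119315 [ 0.311 -0.489  0.373] [-0.29 -0.13 -0.95]
{'clock': np.float64(0.15), 'qpos': array([-1.263,  0.276,  1.506,  0.   ,  1.361, -0.121]), 'qd': array([-0.002, -0.002, -0.004,  0.001, -0.002, -0.001]), 'effort': array([ 1.0000e-03, -4.1714e+01, -2.4603e+01, -0.0000e+00,  8.0000e-03,
       -0.0000e+00]), 'position': array([ 0.239, -0.523,  0.231]), 'ee_rot': array([-0.001,  0.977,  0.213, -0.   ]), 'contact_force': array([ 0.185, -0.373, -0.224]), 'moment': array([0.012, 0.03 , 0.001]), 'gripper_force': np.float64(0.0), 'width': np.float64(0.085)} -0.0187
[[ 0.909  0.416 -0.   ]
 [ 0.416 -0.909  0.001]
 [ 0.    -0.001 -1.   ]]
```

View pics/scene0.png

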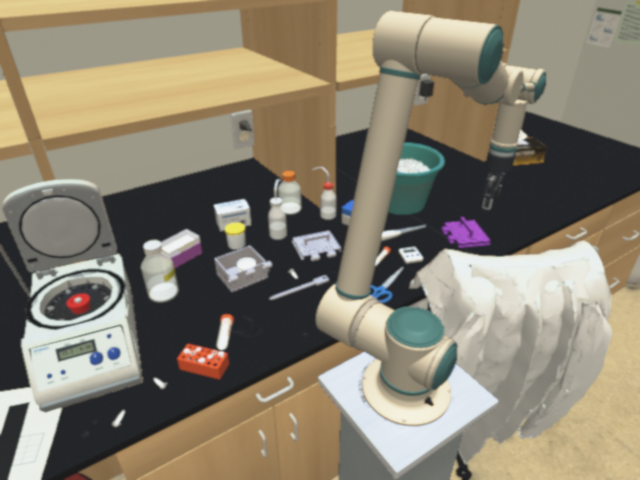

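View pics/side0.png

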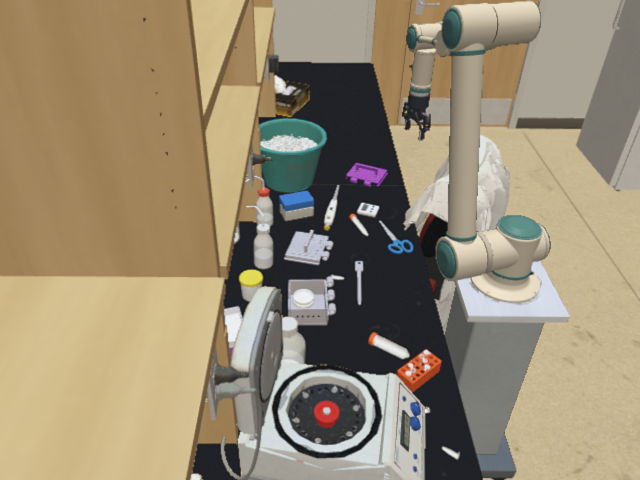

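The scene picture shows the case at (243,268), the steel lid at (317,244), the pin at (300,287) with its tab to the right, and the purple look-alike lid at (466,233). The side picture shows the case at (308,302), the lid at (308,246) and the pin at (359,282) with its tab on the far, -y side. Candidates for the lid are the steel one at (317,244) and the purple one at (466,233). Candidates for the pin are the steel one at (300,287) and the white pen at (403,234). I choose the steel ones and will check them in a crop.

Run:
```python
from h import *
a=cv2.imread('pics/scene0.png')[215:315,195:355]; b=cv2.imread('pics/side0.png')[225:335,270:390]
A=cv2.resize(a,None,fx=5,fy=5,interpolation=cv2.INTER_CUBIC);B=cv2.resize(b,None,fx=5,fy=5,interpolation=cv2.INTER_CUBIC)
for im,x0,y0 in((A,195,215),(B,270,225)):
    for x in range(0,im.shape[1],50): cv2.putText(im,str(x0+x//5),(x,8),0,.3,(0,255,255)); cv2.line(im,(x,10),(x,14),(0,255,255))
    for y in range(50,im.shape[0],50): cv2.putText(im,str(y0+y//5),(0,y+3),0,.3,(0,255,255))
cv2.imwrite('pics/cA.png',A);cv2.imwrite('pics/cB.png',B)
```

```text
(no output)
```

View pics/cA.png

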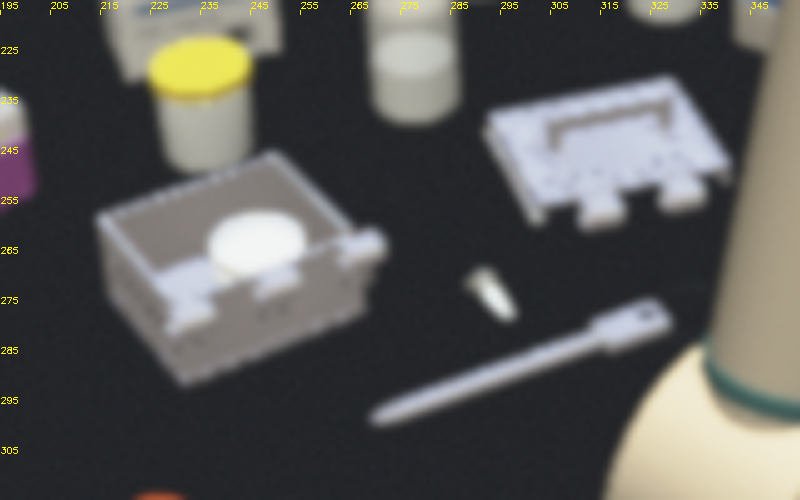

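View pics/cB.png

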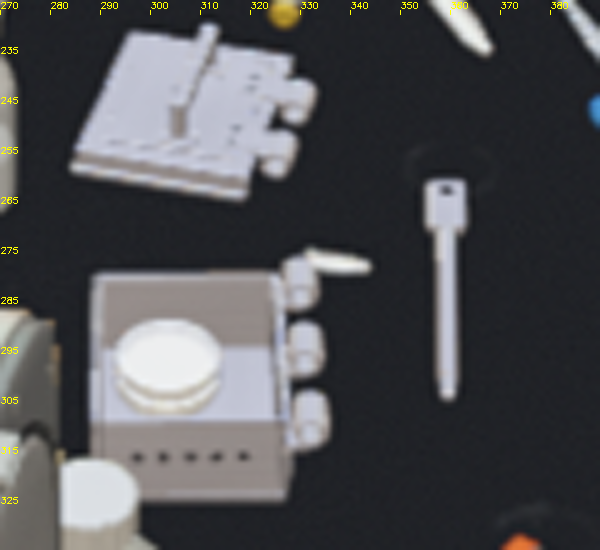

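The crops confirm the choices: a steel lid with two barrels and a handle, a case with three barrels, and a pin whose tab is toward -y. Next I fit the poses from the pixels.

```bash
cat > fit.py <<'E'
from h import *
from scipy.optimize import least_squares
def fit(obs,x0,z=0):
    # obs: list of (cam, local pt mm, uv)
    def res(p): return np.concatenate([(proj(c,tf(frame(*p[:3],z),np.array(P)/1e3))[0]-uv) for c,P,uv in obs])
    r=least_squares(res,x0,loss='soft_l1'); return r.x,r.fun.reshape(-1,2)
E
python3 - <<'E'
from fit import *
s,d=load('scene0'),load('side0')
case=[(s,(55,63,62),(215,258.6)),(s,(55,-63,62),(250,245.4)),(s,(-55,63,0),(232,291.6)),(s,(-55,-63,0),(268,277.4)),(s,(55,63,0),(217.4,274)),
(d,(-55,-63,62),(325,279.4)),(d,(55,-63,62),(289,280)),(d,(55,63,0),(288.4,324.6)),(d,(-55,63,0),(327.6,324.6)),(d,(-67,-58,58),(330,281.5)),(d,(-67,0,58),(331.2,295)),(d,(-67,58,58),(332.5,309))]
lid=[(s,(-67,29,10.5),(315.6,256)),(s,(-67,-29,10.5),(332,253)),(s,(-2,45,51.5),(305,238.6)),(s,(-2,-45,51.5),(328.6,235)),
(d,(-67,-29,10.5),(329.4,245)),(d,(-67,29,10.5),(326,256)),(d,(-2,-45,51.5),(312,230.2)),(d,(-2,45,51.5),(305.6,246))]
pin=[(s,(85,0,0),(269.6,298.4)),(s,(-115,0,0),(328,277.6)),(d,(85,0,0),(359.4,304.6)),(d,(-115,0,0),(359.2,261.3))]
for n,o,x0,z in(('case',case,(.6,.1,0),0),('lid',lid,(.6,-.2,0),0),('pin',pin,(.45,0,1.57),.005)):
    p,f=fit(o,x0,z);print(n,p.round(4),np.degrees(p[2]).round(1));print(f.round(1).tolist())
for n,c,uv in(('tub',s,(235,248)),('buffer top',d,(290,322)),('wash',s,(278,237))): print(n,atz(c,uv,0).round(3))
E
```

```text
case [0.6233 0.1397 0.0232] 1.3
[[-0.5, -0.4], [-0.0, -0.2], [-0.1, 0.1], [-0.3, -0.4], [-0.4, -0.4], [1.0, -0.1], [0.1, -0.4], [0.7, 0.4], [-0.1, -0.0], [0.1, -0.1], [-0.1, -0.4], [-0.2, -0.4]]
lid [ 0.6227 -0.1463 -0.218 ] -12.5
[[-0.1, 1.1], [-0.5, 0.4], [-0.7, -0.7], [0.3, -2.4], [0.1, 0.1], [0.2, -0.5], [-0.1, -0.3], [0.4, -0.3]]
pin [0.4636 0.0362 1.499 ] 85.9
[[0.3, -0.2], [-0.5, 0.1], [-0.0, -0.5], [0.2, 0.5]]
tub [0.777 0.094 0.   ]
buffer top [0.674 0.192 0.   ]
wash [ 0.754 -0.065 -0.   ]
```

```bash
cat > go.py <<'E'
from h import *
import sys
def go(pos,yawy):
    "tool z down, tool y at world angle yawy(deg): prints turn, then shift in tool axes after the turn (mm)"
    s=manip.get_state(); A=rot(s['ee_rot']); t=np.radians(yawy)
    y=np.array([np.cos(t),np.sin(t),0]); z=np.array([0,0,-1.]); B=np.c_[np.cross(y,z),y,z]
    print('pos',np.round(s['position'],4),'F',np.round(s['contact_force'],1),'w',round(float(s['width']),4),'t',round(float(s['clock']),2))
    print('rotvec deg',np.degrees(R.from_matrix(A.T@B).as_rotvec()).round(2),'shift mm',(1e3*B.T@(np.array(pos)-s['position'])).round(1))
if __name__=='__main__': go(list(map(float,sys.argv[1:4])),float(sys.argv[4]))
E
python3 go.py 0.6207 -0.1459 0.2 -12.5
python3 - <<'E'
from h import *
s,d=load('scene0'),load('side0')
print(atz(d,(290,322),.185),atz(s,(152,247),.185),atz(s,(163,298),0))
E
```

```text
pos [ 0.239  -0.5226  0.2306] F [ 0.2 -0.4 -0.2] w 0.0855 t 0.15
rotvec deg [-7.000e-02 -4.000e-02 -5.293e+01] shift mm [450.4 291.2  30.6]
[0.66754957 0.37518361 0.185     ] [0.6587015  0.38292346 0.185     ] [0.65604842 0.38805688 0.        ]
```

```bash
python3 -m pendant '[{"rz":-6.6},{"rz":-6.6},{"rz":-6.6},{"rz":-6.6},{"rz":-6.6},{"rz":-6.6},{"rz":-6.7},{"rz":-6.6}]' 
python3 -m pendant '[{"dx":0.0322,"dy":0.0208},{"dx":0.0322,"dy":0.0208},{"dx":0.0322,"dy":0.0208},{"dx":0.0322,"dy":0.0208},{"dx":0.0322,"dy":0.0208},{"dx":0.0322,"dy":0.0208},{"dx":0.0322,"dy":0.0208},{"dx":0.0322,"dy":0.0208},{"dx":0.0322,"dy":0.0208},{"dx":0.0322,"dy":0.0208},{"dx":0.0322,"dy":0.0208},{"dx":0.0322,"dy":0.0208}]'
python3 -m pendant '[{"dx":0.0322,"dy":0.0208,"dz":0.015},{"dx":0.0322,"dy":0.0208,"dz":0.015},{}]'
python3 go.py 0.6207 -0.1459 0.2 -12.5
python3 -c "
from h import *
grab('wrist','w1')"
```

```text
pos [ 0.239  -0.5226  0.2306] F [ 0.2 -0.4 -0.2] w 0.0855 t 0.15
rotvec deg [-7.000e-02 -4.000e-02 -5.293e+01] shift mm [450.4 291.2  30.6]invalid input
invalid input
invalid input
```

View pics/w1.png

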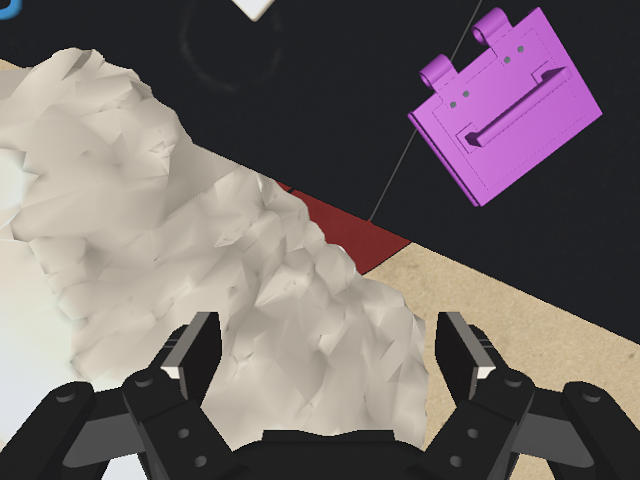

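The picture shows only the purple look-alike at (505,105), because the arm did not move: the rows were refused. They may need every key, so I try a full row.

```bash
python3 -m pendant '[{"dx":0,"dy":0,"dz":0,"rx":0,"ry":0,"rz":-6.6,"hand":0.085}]' || python3 -m pendant --help; python3 -m pendant '[{"dx":0.0,"dy":0,"dz":0,"rx":0,"ry":0,"rz":-6.6,"hand":0.085}]' 30
```

```text
clock: 0.28
position: [0.239, -0.5228, 0.2309]
ee_rot: [-0.0, 0.963, 0.27, -0.0]
contact_force: [0.3, 1.0, 0.2]
width: 0.0849
gripper_force: 0.0
clock: 0.37
position: [0.239, -0.5228, 0.231]
ee_rot: [-0.0, 0.945, 0.326, 0.0]
contact_force: [0.5, 0.1, -0.8]
width: 0.0852
gripper_force: 0.0
```

All keys are needed. Two rows of the turn are done and six remain.

```bash
python3 -m pendant '[{"dx":0,"dy":0,"dz":0,"rx":0,"ry":0,"rz":-6.6,"hand":0.085},{"dx":0,"dy":0,"dz":0,"rx":0,"ry":0,"rz":-6.6,"hand":0.085},{"dx":0,"dy":0,"dz":0,"rx":0,"ry":0,"rz":-6.6,"hand":0.085},{"dx":0,"dy":0,"dz":0,"rx":0,"ry":0,"rz":-6.6,"hand":0.085},{"dx":0,"dy":0,"dz":0,"rx":0,"ry":0,"rz":-6.7,"hand":0.085},{"dx":0,"dy":0,"dz":0,"rx":0,"ry":0,"rz":-6.6,"hand":0.085}]' >/dev/null
python3 -m pendant '[{"dx":0.0322,"dy":0.0208,"dz":0,"rx":0,"ry":0,"rz":0,"hand":0.085},{"dx":0.0322,"dy":0.0208,"dz":0,"rx":0,"ry":0,"rz":0,"hand":0.085},{"dx":0.0322,"dy":0.0208,"dz":0,"rx":0,"ry":0,"rz":0,"hand":0.085},{"dx":0.0322,"dy":0.0208,"dz":0,"rx":0,"ry":0,"rz":0,"hand":0.085},{"dx":0.0322,"dy":0.0208,"dz":0,"rx":0,"ry":0,"rz":0,"hand":0.085},{"dx":0.0322,"dy":0.0208,"dz":0,"rx":0,"ry":0,"rz":0,"hand":0.085},{"dx":0.0322,"dy":0.0208,"dz":0,"rx":0,"ry":0,"rz":0,"hand":0.085},{"dx":0.0322,"dy":0.0208,"dz":0,"rx":0,"ry":0,"rz":0,"hand":0.085},{"dx":0.0322,"dy":0.0208,"dz":0,"rx":0,"ry":0,"rz":0,"hand":0.085},{"dx":0.0322,"dy":0.0208,"dz":0,"rx":0,"ry":0,"rz":0,"hand":0.085},{"dx":0.0322,"dy":0.0208,"dz":0,"rx":0,"ry":0,"rz":0,"hand":0.085},{"dx":0.0322,"dy":0.0208,"dz":0,"rx":0,"ry":0,"rz":0,"hand":0.085}]'
python3 go.py 0.6207 -0.1459 0.2 -12.5
```

```text
clock: 1.87
position: [0.5675, -0.1983, 0.2312]
ee_rot: [-0.0, 0.78, 0.626, -0.0]
contact_force: [0.7, -1.1, -0.1]
width: 0.0851
gripper_force: 0.0
pos [ 0.5675 -0.1983  0.2312] F [ 0.7 -1.1 -0.1] w 0.0851 t 1.87
rotvec deg [-0.01  0.01 -0.02] shift mm [62.7 40.6 31.2]
```

```bash
python3 -m pendant '[{"dx":0.005,"dy":0.0208,"dz":0.0,"rx":0,"ry":0,"rz":0,"hand":0.085},{"dx":0.0,"dy":0.0198,"dz":0,"rx":0,"ry":0,"rz":0,"hand":0.085},{"dx":0,"dy":0,"dz":0,"rx":0,"ry":0,"rz":0,"hand":0.085}]' >/dev/null
python3 -c "
from h import *
grab('wrist','w2')"; python3 go.py 0.6207 -0.1459 0.2 -12.5
```

```text
pos [ 0.6085 -0.2035  0.2303] F [-0.3  0.6 -1.1] w 0.0852 t 2.17
rotvec deg [-0.04  0.    0.06] shift mm [58.9 -0.6 30.3]
```

View pics/w2.png

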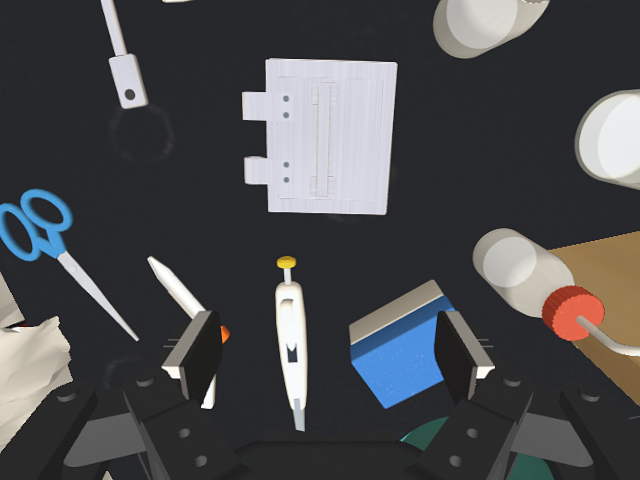

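The picture shows the lid with its top edge from (268,59) to (397,63), barrels at (254,105) and (257,170), and the handle bar from (324,83) to (322,195). The pin's tab is at (128,80).

Run:
```python
from fit import *
w=load('w2')
o=[(w,(-77,29,10.5),(242.5,105.5)),(w,(-77,-29,10.5),(245,170.5)),(w,(-2,45,51.5),(324,83)),(w,(-2,-45,51.5),(322.5,196)),(w,(0,71,0),(332,60)),(w,(0,-71,0),(328,213))]
p,f=fit(o,(.62,-.146,-.2));print(p.round(4),np.degrees(p[2]).round(2));print(f.round(1).tolist()); print(tf(frame(*p),[[-.002,0,.0445]]))
print('pin tab end',atz(w,(135,106.5),.008).round(4))
```

```text
[ 0.6218 -0.144  -0.2368] -13.57
[[0.3, 0.6], [0.5, -0.7], [0.8, 2.1], [0.5, 0.1], [-4.2, -0.5], [-3.0, -1.8]]
[[ 0.61981189 -0.14355676  0.0445    ]]
pin tab end [ 0.455  -0.0752  0.008 ]
```

```bash
python3 go.py 0.620 -0.1438 0.028 -13.5
```

```text
pos [ 0.6085 -0.2035  0.2303] F [-0.3  0.6 -1.1] w 0.0852 t 2.17
rotvec deg [-0.04  0.    1.06] shift mm [ 60.7  -2.8 202.3]
```

```bash
python3 -m pendant '[{"dx":0.03,"dy":-0.0014,"dz":0.0,"rx":0,"ry":0,"rz":1.0,"hand":0.085},{"dx":0.0307,"dy":-0.0014,"dz":0.01,"rx":0,"ry":0,"rz":0,"hand":0.085},{"dx":0,"dy":0,"dz":0.036,"rx":0,"ry":0,"rz":0,"hand":0.085},{"dx":0,"dy":0,"dz":0.036,"rx":0,"ry":0,"rz":0,"hand":0.085},{"dx":0,"dy":0,"dz":0.036,"rx":0,"ry":0,"rz":0,"hand":0.085},{"dx":0,"dy":0,"dz":0.03,"rx":0,"ry":0,"rz":0,"hand":0.06},{"dx":0,"dy":0,"dz":0.027,"rx":0,"ry":0,"rz":0,"hand":0.06},{"dx":0,"dy":0,"dz":0.027,"rx":0,"ry":0,"rz":0,"hand":0.06},{"dx":0,"dy":0,"dz":0,"rx":0,"ry":0,"rz":0,"hand":0.04}]' 60 >/dev/null
python3 go.py 0.620 -0.1438 0.028 -13.5
python3 -m pendant '[{"dx":0,"dy":0,"dz":0,"rx":0,"ry":0,"rz":0,"hand":0.0},{"dx":0,"dy":0,"dz":0,"rx":0,"ry":0,"rz":0,"hand":0.0},{"dx":0,"dy":0,"dz":0,"rx":0,"ry":0,"rz":0,"hand":0.0},{"dx":0,"dy":0,"dz":0,"rx":0,"ry":0,"rz":0,"hand":0.0},{"dx":0,"dy":0,"dz":0,"rx":0,"ry":0,"rz":0,"hand":0.0}]' 60
python3 go.py 0.620 -0.1438 0.028 -13.5
```

```text
pos [ 0.6126 -0.143   0.024 ] F [-1.4 -0.1 -0.9] w 0.0491 t 2.92
rotvec deg [-0.71 -0.06 -0.08] shift mm [ 1.   7.3 -4. ]
clock: 3.33
position: [0.6197, -0.1449, 0.0318]
ee_rot: [0.002, 0.786, 0.619, 0.001]
contact_force: [-1.0, -0.6, 6.1]
width: 0.0084
gripper_force: 60.0
pos [ 0.6197 -0.1449  0.0318] F [-1.  -0.6  6.1] w 0.0084 t 3.33
rotvec deg [ 0.26  0.05 -0.04] shift mm [1.1 0.  3.8]
```

```bash
python3 -m pendant '[{"dx":0,"dy":0,"dz":-0.01,"rx":0,"ry":0,"rz":0,"hand":0.0},{"dx":0,"dy":0,"dz":-0.02,"rx":0,"ry":0,"rz":0,"hand":0.0},{"dx":0,"dy":0,"dz":-0.035,"rx":0,"ry":0,"rz":0,"hand":0.0},{"dx":0,"dy":0,"dz":-0.035,"rx":0,"ry":0,"rz":0,"hand":0.0},{"dx":0,"dy":0,"dz":-0.035,"rx":0,"ry":0,"rz":0,"hand":0.0},{"dx":0,"dy":0,"dz":-0.035,"rx":0,"ry":0,"rz":0,"hand":0.0},{"dx":0,"dy":0,"dz":-0.03,"rx":0,"ry":0,"rz":-5,"hand":0.0},{"dx":0,"dy":0,"dz":-0.02,"rx":0,"ry":0,"rz":-5,"hand":0.0},{"dx":0,"dy":0,"dz":0,"rx":0,"ry":0,"rz":-4.8,"hand":0.0},{"dx":0,"dy":0,"dz":0,"rx":0,"ry":0,"rz":0,"hand":0.0}]'
python3 go.py 0.42 0.15 0.25 1.3
```

```text
clock: 4.17
position: [0.6185, -0.144, 0.2516]
ee_rot: [0.001, 0.699, 0.715, 0.001]
contact_force: [-0.6, 0.5, -3.4]
width: 0.009
gripper_force: 58.9
pos [ 0.6185 -0.144   0.2516] F [-0.6  0.5 -3.4] w 0.009 t 4.17
rotvec deg [0.17 0.06 0.06] shift mm [ 298.4 -191.7    1.6]
```

Lid lifted, reading 3.4 N, which matches its weight. Next is the viewpoint beside the case.

```bash
python3 -m pendant '[{"dx":0.02,"dy":-0.0125,"dz":0,"rx":0,"ry":0,"rz":0,"hand":0.0},{"dx":0.032,"dy":-0.0205,"dz":0,"rx":0,"ry":0,"rz":0,"hand":0.0},{"dx":0.032,"dy":-0.0205,"dz":0,"rx":0,"ry":0,"rz":0,"hand":0.0},{"dx":0.032,"dy":-0.0205,"dz":0,"rx":0,"ry":0,"rz":0,"hand":0.0},{"dx":0.032,"dy":-0.0205,"dz":0,"rx":0,"ry":0,"rz":0,"hand":0.0},{"dx":0.032,"dy":-0.0205,"dz":0,"rx":0,"ry":0,"rz":0,"hand":0.0},{"dx":0.032,"dy":-0.0205,"dz":0,"rx":0,"ry":0,"rz":0,"hand":0.0},{"dx":0.032,"dy":-0.0205,"dz":0,"rx":0,"ry":0,"rz":0,"hand":0.0},{"dx":0.032,"dy":-0.0205,"dz":0,"rx":0,"ry":0,"rz":0,"hand":0.0},{"dx":0.022,"dy":-0.0153,"dz":0,"rx":0,"ry":0,"rz":0,"hand":0.0},{"dx":0,"dy":0,"dz":0,"rx":0,"ry":0,"rz":0,"hand":0.0},{"dx":0,"dy":0,"dz":0,"rx":0,"ry":0,"rz":0,"hand":0.0}]' >/dev/null
python3 -c "
from h import *
grab('wrist','w3');grab('side','side3');grab('scene','scene3')"; python3 go.py 0.6233 0.1397 0.25 1.3
```

```text
pos [0.4201 0.1489 0.2489] F [-0.2  0.3 -2.1] w 0.0085 t 5.32
rotvec deg [-0.04  0.04 -0.12] shift mm [-13.8 202.9  -1.1]
```

View pics/w3.png

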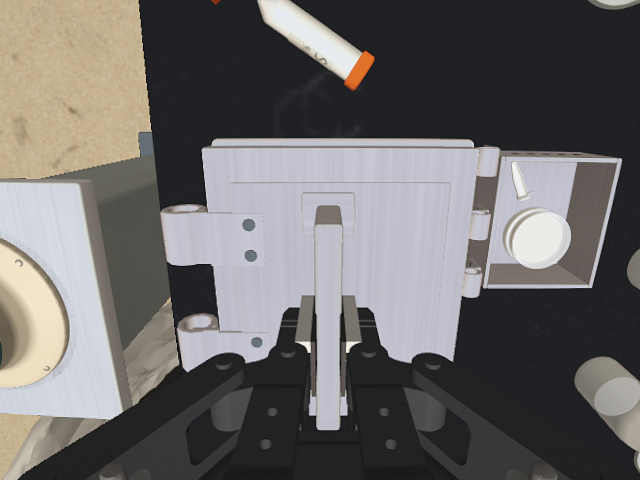

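Run:
```python
from h import *
a=cv2.imread('pics/w3.png')[142:302,450:635]
A=cv2.resize(a,(740,600),interpolation=cv2.INTER_CUBIC)  # x4, y3.75
for x in range(0,740,40): cv2.putText(A,str(450+x//4),(x,8),0,.3,(0,255,255)); cv2.line(A,(x,10),(x,14),(0,255,255))
for y in range(0,160,10): cv2.putText(A,str(142+y),(0,int(y*3.75)+3),0,.3,(0,0,255))
cv2.imwrite('pics/cC.png',A)
```

```text
(no output)
```

View pics/cC.png

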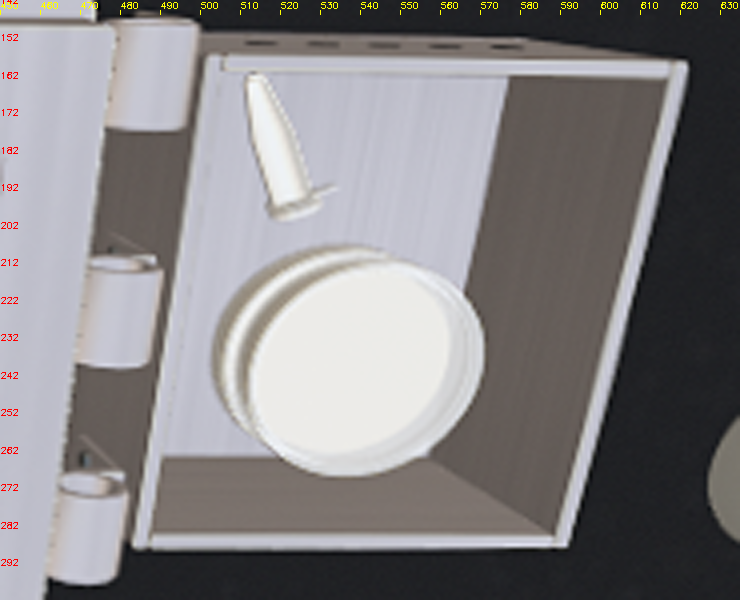

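The picture shows the held lid with bore ends at (186,210) and (200,322). The open case has top corners at (501,157), (621,158), (591,288) and (483,288), and bore ends at (480,212) and (472,271).

Run:
```python
from fit import *
w=load('w3'); s,d=load('scene0'),load('side0')
o=[(w,(-55,63,62),(500.9,156.9)),(w,(55,63,62),(621.2,158.2)),(w,(55,-63,62),(591.3,287.5)),(w,(-55,-63,62),(482.9,287.7)),(w,(-67,12,58),(480.1,211.5)),(w,(-67,-46,58),(472,270.9))]
p,f=fit(o,(.62,.14,.02));print('case',p.round(4),np.degrees(p[2]).round(2));print(f.round(1).tolist())
l=[(w,(-67,41,10.5),(186,210)),(w,(-67,-17,10.5),(200,322)),(w,(-2,45,51.5),(329,207)),(w,(-2,-45,51.5),(328,429))]
best=None
def res(q): return np.concatenate([proj(w,tf(T6(q),np.array(P)/1e3))[0]-uv for _,P,uv in l])
def T6(q):
    T=np.eye(4);T[:3,:3]=R.from_euler('zyx',[q[3],q[4],0]).as_matrix();T[:3,3]=q[:3];return T
r=least_squares(res,[.42,.15,.217,.02,0]);print('lid',r.x.round(4),np.degrees(r.x[3:]));print(r.fun.reshape(-1,2).round(1).tolist())
print('handle',tf(T6(r.x),[[-.002,0,.0445]]))
```

```text
case [0.6218 0.1419 0.023 ] 1.32
[[0.2, -0.8], [1.2, -0.4], [0.9, 0.4], [-0.2, 0.8], [-1.4, 0.6], [-0.8, -0.2]]
lid [ 0.4206  0.156   0.2191  0.0536 -0.019 ] [ 3.07313424 -1.08669046]
[[-3.0, -6.1], [0.8, -2.8], [-2.6, 7.0], [5.3, -0.8]]
handle [[0.41770938 0.15590075 0.26359519]]
```

Run:
```python
from fit import *
w=load('w3')
l=[(w,(-67,41,10.5),(186,210)),(w,(-67,-17,10.5),(200,322)),(w,(-2,45,51.5),(329,225)),(w,(-2,-45,51.5),(328,430))]
def T6(q):
    T=np.eye(4);T[:3,:3]=R.from_euler('zyx',[q[3],q[4],q[5]]).as_matrix();T[:3,3]=q[:3];return T
def res(q): return np.concatenate([proj(w,tf(T6(q),np.array(P)/1e3))[0]-uv for _,P,uv in l])
r=least_squares(res,[.42,.15,.217,.02,0,0]);print('lid',r.x.round(4),np.degrees(r.x[3:]));print(r.fun.reshape(-1,2).round(1).tolist())
g=lambda q:res(np.r_[q,0,0])
r=least_squares(g,[.42,.15,.217,.02]);print('lid',r.x.round(4),np.degrees(r.x[3:]));print(r.fun.reshape(-1,2).round(1).tolist())
T=T6(np.r_[.4221,.150,.217,np.radians(1.4),0,0])
print(proj(w,tf(T,np.array([[-67,41,10.5],[-67,-17,10.5],[-2,45,51.5],[-2,-45,51.5],[0,71,0]])/1e3)).round(1))
s=manip.get_state(); print(np.degrees(R.from_matrix(rot(s['ee_rot'])).as_euler('xyz')))
```

```text
lid [ 0.419   0.1502  0.2144  0.0221  0.0015 -0.0089] [ 1.26604454  0.08631022 -0.51177513]
[[0.4, -0.3], [-0.4, 0.1], [-0.3, 0.2], [0.3, -0.1]]
lid [0.4191 0.1507 0.2148 0.0238] [1.36495037]
[[-0.1, -0.5], [-0.3, -0.2], [-0.3, 0.7], [0.7, -0.1]]
[[190.8 212.3]
 [204.4 325.5]
 [337.3 229.6]
 [335.8 435.4]
 [339.6 141.6]]
[-1.79964853e+02  4.44655782e-02  9.11847778e+01]
```

```bash
python3 go.py 0.6218 0.139 0.115 1.32
```

```text
pos [0.4201 0.1489 0.2489] F [-0.2  0.3 -2.1] w 0.0085 t 5.32
rotvec deg [-0.04  0.04 -0.14] shift mm [-14.6 201.4 133.9]
```

```bash
python3 -m pendant '[{"dx":-0.0015,"dy":0.02,"dz":0,"rx":0,"ry":0,"rz":-0.14,"hand":0.0},{"dx":-0.0025,"dy":0.034,"dz":0,"rx":0,"ry":0,"rz":0,"hand":0.0},{"dx":-0.0026,"dy":0.036,"dz":0,"rx":0,"ry":0,"rz":0,"hand":0.0},{"dx":-0.0026,"dy":0.036,"dz":0,"rx":0,"ry":0,"rz":0,"hand":0.0},{"dx":-0.0026,"dy":0.036,"dz":0.01,"rx":0,"ry":0,"rz":0,"hand":0.0},{"dx":-0.0018,"dy":0.0254,"dz":0.02,"rx":0,"ry":0,"rz":0,"hand":0.0},{"dx":-0.001,"dy":0.014,"dz":0.03,"rx":0,"ry":0,"rz":0,"hand":0.0},{"dx":0,"dy":0,"dz":0.03,"rx":0,"ry":0,"rz":0,"hand":0.0},{"dx":0,"dy":0,"dz":0.025,"rx":0,"ry":0,"rz":0,"hand":0.0},{"dx":0,"dy":0,"dz":0.012,"rx":0,"ry":0,"rz":0,"hand":0.0},{"dx":0,"dy":0,"dz":0.0069,"rx":0,"ry":0,"rz":0,"hand":0.0},{"dx":0,"dy":0,"dz":0,"rx":0,"ry":0,"rz":0,"hand":0.0}]' >/dev/null
python3 -c "
from h import *
grab('side','side4');grab('scene','scene4');grab('wrist','w4')"; python3 go.py 0.6218 0.139 0.08 1.32
```

```text
pos [0.6229 0.1395 0.1166] F [ 0.8  0.3 -2.9] w 0.008 t 6.47
rotvec deg [ 0.14 -0.    0.03] shift mm [-0.4 -1.1 36.6]
```

```bash
python3 -m pendant '[{"dx":-0.0004,"dy":-0.001,"dz":0.006,"rx":0,"ry":0,"rz":0,"hand":0.0},{"dx":0,"dy":0,"dz":0.006,"rx":0,"ry":0,"rz":0,"hand":0.0},{"dx":0,"dy":0,"dz":0.004,"rx":0,"ry":0,"rz":0,"hand":0.0},{"dx":0,"dy":0,"dz":0.003,"rx":0,"ry":0,"rz":0,"hand":0.0},{"dx":0,"dy":0,"dz":0.003,"rx":0,"ry":0,"rz":0,"hand":0.0},{"dx":0,"dy":0,"dz":0,"rx":0,"ry":0,"rz":0,"hand":0.0}]'
```

```text
clock: 6.97
position: [0.6201, 0.1395, 0.0926]
ee_rot: [-0.0, 0.698, 0.716, -0.001]
contact_force: [-0.7, 0.2, -2.9]
width: 0.0086
gripper_force: 59.0
```

```bash
python3 -m pendant '[{"dx":0,"dy":0,"dz":0.004,"rx":0,"ry":0,"rz":0,"hand":0.0},{"dx":0,"dy":0,"dz":0,"rx":0,"ry":0,"rz":0,"hand":0.0}]'; python3 -m pendant '[{"dx":0,"dy":0,"dz":0.004,"rx":0,"ry":0,"rz":0,"hand":0.0},{"dx":0,"dy":0,"dz":0,"rx":0,"ry":0,"rz":0,"hand":0.0}]'
```

```text
clock: 7.13
position: [0.6203, 0.1395, 0.0888]
ee_rot: [-0.0, 0.698, 0.716, -0.0]
contact_force: [-0.2, -0.2, -3.3]
width: 0.0085
gripper_force: 59.0
clock: 7.3
position: [0.6203, 0.1394, 0.0847]
ee_rot: [-0.0, 0.698, 0.716, -0.0]
contact_force: [-0.7, 0.0, -3.4]
width: 0.0086
gripper_force: 59.0
```

```bash
python3 -m pendant '[{"dx":0,"dy":0,"dz":0.0025,"rx":0,"ry":0,"rz":0,"hand":0.0},{"dx":0,"dy":0,"dz":0,"rx":0,"ry":0,"rz":0,"hand":0.0}]'; python3 -m pendant '[{"dx":0,"dy":0,"dz":0.002,"rx":0,"ry":0,"rz":0,"hand":0.0},{"dx":0,"dy":0,"dz":0,"rx":0,"ry":0,"rz":0,"hand":0.0}]'; python3 -c "
from h import *
grab('side','side5');grab('scene','scene5');grab('wrist','w5')"
```

```text
clock: 7.47
position: [0.6204, 0.1394, 0.0824]
ee_rot: [-0.0, 0.698, 0.716, -0.0]
contact_force: [0.1, 0.2, -3.0]
width: 0.0084
gripper_force: 59.1
clock: 7.63
position: [0.6208, 0.1394, 0.0807]
ee_rot: [0.0, 0.698, 0.716, 0.0]
contact_force: [1.0, -0.6, -3.1]
width: 0.0084
gripper_force: 59.1
```

```bash
python3 -m pendant '[{"dx":0,"dy":0,"dz":0.002,"rx":0,"ry":0,"rz":0,"hand":0.0},{"dx":0,"dy":0,"dz":0,"rx":0,"ry":0,"rz":0,"hand":0.0}]'; python3 -m pendant '[{"dx":0,"dy":0,"dz":0.002,"rx":0,"ry":0,"rz":0,"hand":0.0},{"dx":0,"dy":0,"dz":0,"rx":0,"ry":0,"rz":0,"hand":0.0}]'
```

```text
clock: 7.95
position: [0.6212, 0.1395, 0.0794]
ee_rot: [0.0, 0.698, 0.716, 0.001]
contact_force: [0.3, 0.6, -0.9]
width: 0.009
gripper_force: 59.3
clock: 8.12
position: [0.6212, 0.1396, 0.0793]
ee_rot: [0.001, 0.698, 0.716, 0.001]
contact_force: [-2.4, 0.2, 9.4]
width: 0.0084
gripper_force: 60.8
```

```bash
python3 -m pendant '[{"dx":0,"dy":0,"dz":-0.002,"rx":0,"ry":0,"rz":0,"hand":0.0},{"dx":0,"dy":0,"dz":0,"rx":0,"ry":0,"rz":0,"hand":0.03},{"dx":0,"dy":0,"dz":0,"rx":0,"ry":0,"rz":0,"hand":0.06},{"dx":0,"dy":0,"dz":0,"rx":0,"ry":0,"rz":0,"hand":0.06},{"dx":0,"dy":0,"dz":0,"rx":0,"ry":0,"rz":0,"hand":0.06},{"dx":0,"dy":0,"dz":-0.015,"rx":0,"ry":0,"rz":0,"hand":0.06},{"dx":0,"dy":0,"dz":-0.035,"rx":0,"ry":0,"rz":0,"hand":0.06},{"dx":0,"dy":0,"dz":-0.035,"rx":0,"ry":0,"rz":0,"hand":0.06},{"dx":0,"dy":0,"dz":-0.035,"rx":0,"ry":0,"rz":0,"hand":0.06}]'; python3 go.py 0.555 0.08 0.22 1.3
```

```text
clock: 8.87
position: [0.6201, 0.1394, 0.1995]
ee_rot: [-0.001, 0.698, 0.716, -0.001]
contact_force: [1.6, -0.1, -0.0]
width: 0.0601
gripper_force: 0.0
pos [0.6201 0.1394 0.1995] F [ 1.6 -0.1 -0. ] w 0.0601 t 8.87
rotvec deg [-0.1   0.01  0.11] shift mm [-57.9 -66.4 -20.5]
```

```bash
python3 -m pendant '[{"dx":-0.02,"dy":-0.023,"dz":-0.007,"rx":0,"ry":0,"rz":0,"hand":0.06},{"dx":-0.02,"dy":-0.023,"dz":-0.007,"rx":0,"ry":0,"rz":0,"hand":0.06},{"dx":-0.018,"dy":-0.02,"dz":-0.006,"rx":0,"ry":0,"rz":0,"hand":0.06},{"dx":0,"dy":0,"dz":0,"rx":0,"ry":0,"rz":0,"hand":0.06}]'
python3 - <<'E'
from h import *
grab('wrist','w6');grab('side','side6');grab('scene','scene6')
c=load('w6'); p=proj(c,tf(frame(.6225,.1405,np.radians(1.3)),np.array([[-67,0,58],[-67,70,58],[-67,-70,58]])/1e3)); print(p)
im=cv2.imread('pics/w6.png'); u,v=p[0]; x0=int(min(max(u-100,0),440)); y0=int(min(max(v-100,0),480-200))
print(x0,y0); cv2.imwrite('pics/c6.png',cv2.resize(im[y0:y0+200,x0:x0+200],None,fx=3,fy=3,interpolation=cv2.INTER_CUBIC))
E
```

```text
clock: 9.2
position: [0.5527, 0.0773, 0.2205]
ee_rot: [0.0, 0.699, 0.715, -0.001]
contact_force: [-1.0, -0.0, -0.4]
width: 0.0601
gripper_force: 0.0
[[334.88671228 142.67612464]
 [335.3641253   45.54724537]
 [334.43515851 227.85769486]]
234 42
```

View pics/c6.png

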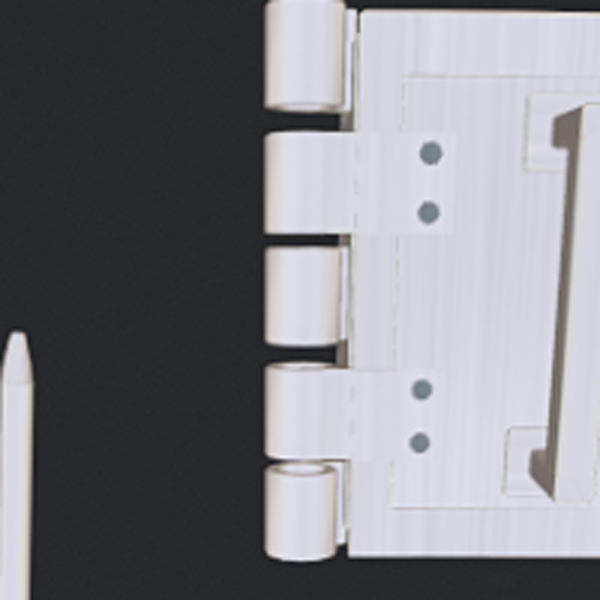

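The lid is seated and all five barrels line up, with left edges at crop x≈265 throughout. The pin's tip shows at full-frame (239,153). Now to the pin.

```bash
python3 go.py 0.457 -0.08 0.20 -4.1; python3 -c "
from h import *
print(atz(load('w6'),(239.5,153),.005))"
```

```text
pos [0.5564 0.0799 0.219 ] F [ 0.6  1.  -0.1] w 0.06 t 9.35
rotvec deg [ 0.06 -0.03  5.47] shift mm [-166.6  -87.7   19. ]
[0.46753949 0.12439872 0.005     ]
```

```bash
python3 -m pendant '[{"dx":-0.033,"dy":-0.017,"dz":0.0,"rx":0,"ry":0,"rz":2.7,"hand":0.06},{"dx":-0.034,"dy":-0.018,"dz":0.005,"rx":0,"ry":0,"rz":2.7,"hand":0.06},{"dx":-0.034,"dy":-0.018,"dz":0.005,"rx":0,"ry":0,"rz":0,"hand":0.06},{"dx":-0.034,"dy":-0.018,"dz":0.005,"rx":0,"ry":0,"rz":0,"hand":0.06},{"dx":-0.032,"dy":-0.017,"dz":0.004,"rx":0,"ry":0,"rz":0,"hand":0.06},{"dx":0,"dy":0,"dz":0,"rx":0,"ry":0,"rz":0,"hand":0.06},{"dx":0,"dy":0,"dz":0,"rx":0,"ry":0,"rz":0,"hand":0.06},{"dx":0,"dy":0,"dz":0,"rx":0,"ry":0,"rz":0,"hand":0.06}]'
python3 - <<'E'
from h import *
c=grab('wrist','w7')
im=cv2.imread('pics/w7.png'); g=cv2.cvtColor(im,cv2.COLOR_BGR2GRAY); m=((g>110)*255).astype(np.uint8)
n,l,st,ce=cv2.connectedComponentsWithStats(m)
for i in range(1,n):
    if st[i,4]>300:
        r=cv2.minAreaRect(np.argwhere(l==i)[:,::-1].astype(np.float32)); print(i,st[i],ce[i].round(1),[np.round(q,1) for q in r])
T=frame(.4636,.0362,np.radians(85.9),.005); print(proj(c,tf(T,[[-.115,0,0],[-.07,0,0],[.085,0,0]])).round(1))
E
python3 go.py 0.457 -0.0556 0.1 -4.1
```

```text
clock: 10.02
position: [0.4624, -0.0829, 0.1997]
ee_rot: [-0.0, 0.731, 0.682, 0.0]
contact_force: [0.7, 0.2, -0.2]
width: 0.0601
gripper_force: 0.0
1 [    0     0   124   480 34705] [ 41.7 240.7] [array([ 61.5, 239.5]), array([479., 123.]), np.float64(90.0)]
2 [ 306    0   28  203 3368] [318.8 116.8] [array([319.5, 101. ]), array([202.,  27.]), np.float64(90.0)]
3 [442   0 102   9 382] [479.   2.] [array([492.5,   4. ]), array([  8., 101.]), np.float64(90.0)]
4 [376  92  50  23 607] [403.7 105.6] [array([401.5, 107.7]), array([21.3, 49.5]), np.float64(75.7)]
5 [621 150  19  56 770] [631.7 179. ] [array([630. , 177.5]), array([55., 18.]), np.float64(90.0)]
6 [ 137  262   85   80 2696] [180.7 298.5] [array([177.1, 295.2]), array([83.2, 71.8]), np.float64(18.4)]
7 [209 302  39  89 993] [228.9 337.5] [array([224.5, 343.7]), array([33.5, 88.8]), np.float64(7.9)]
8 [408 302  41  88 999] [427.  336.9] [array([431.8, 342.9]), array([88., 35.]), np.float64(81.5)]
9 [ 291  341   62   93 1588] [321.4 389.5] [array([320.5, 385.7]), array([104.8,  20.2]), np.float64(60.9)]
10 [ 596  356   44   79 2281] [622.  387.4] [array([617.5, 395. ]), array([78., 43.]), np.float64(90.0)]
15 [398 387  20  55 468] [407.5 414.8] [array([407.7, 414.5]), array([10.9, 54.6]), np.float64(16.7)]
17 [ 125  394   60   50 1149] [151.7 415.1] [array([155.2, 419.3]), array([39. , 61.4]), np.float64(77.5)]
18 [475 395  57  49 541] [510.3 415.1] [array([505.8, 413.8]), array([70. , 25.5]), np.float64(45.0)]
70 [469 429  27  23 307] [481.6 441.5] [array([481.9, 437.4]), array([24. , 20.6]), np.float64(71.6)]
94 [138 436  35  44 633] [157.2 462.8] [array([163. , 462.7]), array([24.6, 54.6]), np.float64(33.0)]
[[321.1 205.6]
 [320.9 155.7]
 [320.2 -47.2]]
pos [ 0.4626 -0.0825  0.1998] F [ 0.   0.8 -0.5] w 0.0602 t 10.07
rotvec deg [ 0.04 -0.04  0.15] shift mm [26.5 -7.5 99.8]
```

```bash
python3 -m pendant '[{"dx":0.0145,"dy":-0.0041,"dz":0.02,"rx":0,"ry":0,"rz":0.1,"hand":0.045},{"dx":0.0145,"dy":-0.0041,"dz":0.03,"rx":0,"ry":0,"rz":0,"hand":0.045},{"dx":0,"dy":0,"dz":0.035,"rx":0,"ry":0,"rz":0,"hand":0.045},{"dx":0,"dy":0,"dz":0.035,"rx":0,"ry":0,"rz":0,"hand":0.045},{"dx":0,"dy":0,"dz":0.03,"rx":0,"ry":0,"rz":0,"hand":0.045},{"dx":0,"dy":0,"dz":0.015,"rx":0,"ry":0,"rz":0,"hand":0.045},{"dx":0,"dy":0,"dz":0.0,"rx":0,"ry":0,"rz":0,"hand":0.045},{"dx":0,"dy":0,"dz":0,"rx":0,"ry":0,"rz":0,"hand":0.045},{"dx":0,"dy":0,"dz":0,"rx":0,"ry":0,"rz":0,"hand":0.045}]'; python3 go.py 0.4565 -0.054 0.004 -4.1
python3 - <<'E'
from h import *
c=grab('wrist','w8')
im=cv2.imread('pics/w8.png'); g=cv2.cvtColor(im,cv2.COLOR_BGR2GRAY)
for r in (60,120,160,200,220,240,260,280):
    x=np.where(g[r]>110)[0]; x=x[(x>240)&(x<420)]; print(r,x.min() if len(x) else None,x.max() if len(x) else None, len(x))
col=g[:,328]; print(''.join('#' if v>110 else '.' for v in col[::4]))
E
```

```text
clock: 10.82
position: [0.4569, -0.0533, 0.0357]
ee_rot: [0.001, 0.731, 0.682, 0.001]
contact_force: [0.7, -0.4, -0.5]
width: 0.0452
gripper_force: 0.0
pos [ 0.4569 -0.0533  0.0357] F [ 0.7 -0.4 -0.5] w 0.0452 t 10.82
rotvec deg [0.13 0.02 0.09] shift mm [-0.7 -0.3 31.7]
60 315 339 25
120 316 338 23
160 316 338 23
200 317 338 22
220 317 338 22
240 317 338 22
260 303 353 51
280 304 352 49
##################################################################################......................................
```

```bash
python3 -c "
from h import *
c=load('w8'); print(proj(c,[[.4569,-.0533,.010],[.4569,-.0423,.010],[.4569,-.0643,.01]]))"
python3 -m pendant '[{"dx":0,"dy":0,"dz":0.015,"rx":0,"ry":0,"rz":0,"hand":0.045},{"dx":0,"dy":0,"dz":0.01,"rx":0,"ry":0,"rz":0,"hand":0.045},{"dx":0,"dy":0,"dz":0.006,"rx":0,"ry":0,"rz":0,"hand":0.045},{"dx":0,"dy":0,"dz":0,"rx":0,"ry":0,"rz":0,"hand":0.045},{"dx":0,"dy":0,"dz":0,"rx":0,"ry":0,"rz":0,"hand":0.045}]'
```

```text
[[330.28448917 289.7606047 ]
 [328.73221373 269.14023657]
 [331.77778095 309.59318343]]
clock: 11.28
position: [0.4558, -0.0538, 0.0046]
ee_rot: [0.001, 0.732, 0.681, 0.0]
contact_force: [0.2, -0.3, -0.9]
width: 0.045
gripper_force: 0.0
```

```bash
python3 -m pendant '[{"dx":0,"dy":0,"dz":0,"rx":0,"ry":0,"rz":0,"hand":0.03},{"dx":0,"dy":0,"dz":0,"rx":0,"ry":0,"rz":0,"hand":0.01},{"dx":0,"dy":0,"dz":0,"rx":0,"ry":0,"rz":0,"hand":0.01},{"dx":0,"dy":0,"dz":0,"rx":0,"ry":0,"rz":0,"hand":0.01},{"dx":0,"dy":0,"dz":0,"rx":0,"ry":0,"rz":0,"hand":0.01}]' 80
```

```text
clock: 11.7
position: [0.456, -0.054, 0.0051]
ee_rot: [0.001, 0.732, 0.681, 0.001]
contact_force: [-1.8, 0.7, 6.8]
width: 0.0211
gripper_force: 78.2
```

```bash
python3 -m pendant '[{"dx":0,"dy":0,"dz":-0.006,"rx":0,"ry":0,"rz":0,"hand":0.01},{"dx":0,"dy":0,"dz":-0.015,"rx":0,"ry":0,"rz":0,"hand":0.01},{"dx":0,"dy":0,"dz":-0.025,"rx":0,"ry":0,"rz":0,"hand":0.01},{"dx":0,"dy":0,"dz":-0.025,"rx":0,"ry":0,"rz":-2.7,"hand":0.01},{"dx":-0.015,"dy":0,"dz":-0.01,"rx":0,"ry":0,"rz":-2.75,"hand":0.01},{"dx":-0.03,"dy":0,"dz":0,"rx":0,"ry":0,"rz":0,"hand":0.01},{"dx":-0.03,"dy":0,"dz":0,"rx":0,"ry":0,"rz":0,"hand":0.01},{"dx":0,"dy":0,"dz":0,"rx":0,"ry":0,"rz":0,"hand":0.01},{"dx":0,"dy":0,"dz":0,"rx":0,"ry":0,"rz":0,"hand":0.01}]'; python3 go.py 0.5626 -0.1325 0.0581 1.35
python3 - <<'E'
from h import *
grab('scene','scene9');grab('side','side9')
s=manip.get_state(); T=np.eye(4);T[:3,:3]=rot(s['ee_rot']);T[:3,3]=s['position']
for n in('scene9','side9'): print(n,proj(load(n),tf(T,[[.1775,0,0],[.0225,0,0]])).round(1))
c=grab('wrist','w9'); g=cv2.cvtColor(cv2.imread('pics/w9.png'),cv2.COLOR_BGR2GRAY)
for r in (20,60,120,180,230):
    x=np.where(g[r]>110)[0]; x=x[(x>240)&(x<420)]; print(r,x.min() if len(x) else None,x.max() if len(x) else None, len(x))
E
```

```text
clock: 12.45
position: [0.4564, -0.13, 0.0854]
ee_rot: [0.0, 0.7, 0.714, 0.0]
contact_force: [-1.0, 0.3, -1.7]
width: 0.0204
gripper_force: 78.6
pos [ 0.4564 -0.13    0.0854] F [-1.   0.3 -1.7] w 0.0204 t 12.45
rotvec deg [ 0.05  0.03 -0.15] shift mm [ -5.  106.1  27.3]
scene9 [[292.6 272.2]
 [334.8 254.6]]
side9 [[365.4 268. ]
 [360.4 237.3]]
20 314 342 29
60 314 342 29
120 315 342 28
180 315 341 27
230 316 340 25
```

Run:
```python
from h import *
for n,(u,v) in(('scene9',(292.6,272.2)),('side9',(365.4,268))):
    g=cv2.cvtColor(cv2.imread(f'pics/{n}.png'),cv2.COLOR_BGR2GRAY); u,v=int(u),int(v)
    print(n,u-14,v-10); print('\n'.join(' '.join('%3d'%q for q in r) for r in g[v-10:v+12,u-14:u+14]))
```

```text
scene9 278 262
 38  37  37  36  37  37  37  37  37  38  37  38  37  37  36  37  36  36  37  38  37  37  37  37  37  38  38  40
 37  37  37  37  38  38  37  37  36  38  37  37  37  37  37  37  36  37  36  37  37  37  37  38  37  39  47  58
 37  36  37  37  37  36  36  37  38  37  37  37  38  37  37  38  37  38  37  38  37  37  38  41  47  61  82 107
 37  37  37  38  37  37  37  37  38  37  36  38  37  37  38  37  38  37  38  38  40  44  54  68  85 109 136 160
 38  37  37  37  36  38  37  37  36  37  37  38  37  39  37  37  38  37  41  47  61  77  99 119 140 161 177 187
 37  37  37  36  37  37  37  37  36  38  38  39  44  47  46  42  40  46  60  82 107 132 153 169 179 185 184 176
 35  37  36  37  38  36  37  36  37  37  41  52  70  83  80  67  62  79 105 132 159 176 185 187 183 173 157 137
 37  37  36  37  38  37  36  38  39  41  51  79 110 130 128 111 106 128 154 172 183 186 181 169 152 131 110  88
 36  35  38  38  37  36  37  37  39  49  73 107 141 164 167 157 153 165 176 178 172 160 145 125 104  82  65  52
 37  38  37  38  37  38  38  37  40  57  87 120 153 178 190 187 177 171 162 1
[... 3156 characters left out ...]
  34  33  33  34  36  35  35
 34  33  34  34  34  33  33  36  33  34  34  35  35  33  32  34  34  35  34  34  35  35  34  33  33  34  34  33
 35  34  33  34  33  34  33  34  33  35  34  33  33  34  35  34  34  34  34  34  32  34  34  34  32  34  34  35
 34  33  34  33  34  34  34  33  34  32  34  35  33  32  34  33  34  34  34  36  34  33  33  33  34  34  33  34
 34  33  35  33  35  34  33  34  34  34  34  34  35  35  34  35  34  34  32  34  34  34  33  35  32  33  33  33
 34  34  33  34  33  34  33  33  34  35  34  35  34  35  33  35  32  33  35  35  33  33  35  36  35  34  33  34
 33  33  34  32  35  33  34  33  34  33  35  33  33  34  34  33  34  34  35  34  34  35  33  33  34  36  33  34
```

Run:
```python
from h import *
s=manip.get_state(); T=np.eye(4);T[:3,:3]=rot(s['ee_rot']);T[:3,3]=s['position']
c=load('w9'); P=tf(T,[[x,0,0] for x in(.03,.05,.07,.09,.11)]); print(proj(c,P).round(1))
g=cv2.cvtColor(cv2.imread('pics/w9.png'),cv2.COLOR_BGR2GRAY).astype(float)
for r in range(5,260,25):
    x=np.arange(280,380); w=np.clip(g[r,280:380]-100,0,None); k=np.where(w>0)[0]; print(r,k.min()+280,k.max()+280,(w*x).sum()/w.sum())
d=load('side9'); g=cv2.cvtColor(cv2.imread('pics/side9.png'),cv2.COLOR_BGR2GRAY).astype(float)
for r in range(240,270,2):
    x=np.arange(350,380); w=np.clip(g[r,350:380]-60,0,None); 
    t=(r-237.3)/(268-237.3); print(r,round((w*x).sum()/max(w.sum(),1),2),'pred',round(360.4+5*t,2),end=' | ')
```

```text
[[330.6 249.3]
 [330.6 200.4]
 [330.7 147.3]
 [330.7  89.8]
 [330.8  27.8]]
5 314 342 328.2530882796023
30 314 342 328.27016373559735
55 314 342 328.19116293341517
80 314 342 328.0838248990997
105 315 342 328.1935791481246
130 315 341 328.07265095253473
155 315 341 328.05001634521085
180 315 341 327.9675925925926
205 315 341 328.17972972972973
230 316 340 328.01320820298923
255 316 340 327.94987645605363
240 360.22 pred 360.84 | 242 360.59 pred 361.17 | 244 360.69 pred 361.49 | 246 361.16 pred 361.82 | 248 361.59 pred 362.14 | 250 361.65 pred 362.47 | 252 362.04 pred 362.79 | 254 362.59 pred 363.12 | 256 362.61 pred 363.45 | 258 362.92 pred 363.77 | 260 363.34 pred 364.1 | 262 363.61 pred 364.42 | 264 363.79 pred 364.75 | 266 364.08 pred 365.07 | 268 364.52 pred 365.4 |
```

```bash
python3 -m pendant '[{"dx":-0.002,"dy":0.02,"dz":0,"rx":0,"ry":0,"rz":-0.15,"hand":0.01},{"dx":-0.001,"dy":0.03,"dz":0,"rx":0,"ry":0,"rz":0,"hand":0.01},{"dx":-0.001,"dy":0.03,"dz":0,"rx":0,"ry":0,"rz":0,"hand":0.01},{"dx":-0.001,"dy":0.02,"dz":0.008,"rx":0,"ry":0,"rz":0,"hand":0.01},{"dx":0,"dy":0.006,"dz":0.012,"rx":0,"ry":0,"rz":0,"hand":0.01},{"dx":0,"dy":0,"dz":0.0073,"rx":0,"ry":0,"rz":0,"hand":0.01},{"dx":0,"dy":0,"dz":0,"rx":0,"ry":0,"rz":0,"hand":0.01},{"dx":0,"dy":0,"dz":0,"rx":0,"ry":0,"rz":0,"hand":0.01},{"dx":0,"dy":0,"dz":0,"rx":0,"ry":0,"rz":0,"hand":0.01}]' >/dev/null; python3 go.py 0.5624 -0.1325 0.0581 1.35
python3 - <<'E'
from h import *
grab('scene','scene10');grab('side','side10')
s=cv2.resize(cv2.imread('pics/scene10.png')[235:305,225:345],None,fx=6.6,fy=6.6,interpolation=cv2.INTER_CUBIC)[:,:790]
cv2.imwrite('pics/c10.png',s); print(s.shape)
E
```

```text
pos [ 0.5607 -0.1305  0.0575] F [ 0.3 -0.5 -1.9] w 0.0207 t 13.35
rotvec deg [-0.09 -0.03  0.16] shift mm [-2.1  1.6 -0.6]
(462, 790, 3)
```

```bash
python3 -m pendant '[{"dx":0.006,"dy":0.0012,"dz":-0.0005,"rx":0,"ry":0,"rz":0.1,"hand":0.01},{"dx":0.006,"dy":0,"dz":0,"rx":0,"ry":0,"rz":0,"hand":0.01},{"dx":0,"dy":0,"dz":0,"rx":0,"ry":0,"rz":0,"hand":0.01},{"dx":0,"dy":0,"dz":0,"rx":0,"ry":0,"rz":0,"hand":0.01},{"dx":0,"dy":0,"dz":0,"rx":0,"ry":0,"rz":0,"hand":0.01}]' >/dev/null; python3 go.py 0.5621 -0.1185 0.0581 1.35
```

```text
pos [ 0.5632 -0.1188  0.0583] F [-0.5  0.7 -1.5] w 0.0206 t 13.87
rotvec deg [0.02 0.02 0.08] shift mm [ 0.3 -1.1  0.2]
```

```bash
python3 -m pendant '[{"dx":0.004,"dy":-0.0008,"dz":0,"rx":0,"ry":0,"rz":0,"hand":0.01},{"dx":0.004,"dy":0,"dz":0,"rx":0,"ry":0,"rz":0,"hand":0.01},{"dx":0.004,"dy":0,"dz":0,"rx":0,"ry":0,"rz":0,"hand":0.01},{"dx":0.003,"dy":0,"dz":0,"rx":0,"ry":0,"rz":0,"hand":0.01},{"dx":0,"dy":0,"dz":0,"rx":0,"ry":0,"rz":0,"hand":0.01},{"dx":0,"dy":0,"dz":0,"rx":0,"ry":0,"rz":0,"hand":0.01}]' >/dev/null; python3 go.py 0.5617 -0.1035 0.0581 1.35;  python3 -m pendant '[{"dx":0.003,"dy":0,"dz":0,"rx":0,"ry":0,"rz":0,"hand":0.01},{"dx":0.003,"dy":0,"dz":0,"rx":0,"ry":0,"rz":0,"hand":0.01},{"dx":0,"dy":0,"dz":0,"rx":0,"ry":0,"rz":0,"hand":0.01},{"dx":0,"dy":0,"dz":0,"rx":0,"ry":0,"rz":0,"hand":0.01}]' >/dev/null; python3 go.py 0.5615 -0.0975 0.0581 1.35
```

```text
pos [ 0.562  -0.1037  0.0581] F [-0.  -0.6 -1.5] w 0.0209 t 14.37
rotvec deg [-0.    0.01  0.09] shift mm [ 0.2 -0.3 -0. ]
pos [ 0.5619 -0.0978  0.0581] F [ 1.  -0.7 -0.8] w 0.0207 t 14.7
rotvec deg [-0.    0.01  0.07] shift mm [ 0.3 -0.3  0. ]
```

```bash
python3 -m pendant '[{"dx":0.004,"dy":0,"dz":0,"rx":0,"ry":0,"rz":0,"hand":0.01},{"dx":0.004,"dy":0,"dz":0,"rx":0,"ry":0,"rz":0,"hand":0.01},{"dx":0.004,"dy":0,"dz":0,"rx":0,"ry":0,"rz":0,"hand":0.01},{"dx":0,"dy":0,"dz":0,"rx":0,"ry":0,"rz":0,"hand":0.01},{"dx":0,"dy":0,"dz":0,"rx":0,"ry":0,"rz":0,"hand":0.01}]' >/dev/null; python3 go.py 0.5612 -0.0855 0.0581 1.35;  python3 -m pendant '[{"dx":0.004,"dy":0,"dz":0,"rx":0,"ry":0,"rz":0,"hand":0.01},{"dx":0.004,"dy":0,"dz":0,"rx":0,"ry":0,"rz":0,"hand":0.01},{"dx":0.004,"dy":0,"dz":0,"rx":0,"ry":0,"rz":0,"hand":0.01},{"dx":0,"dy":0,"dz":0,"rx":0,"ry":0,"rz":0,"hand":0.01},{"dx":0,"dy":0,"dz":0,"rx":0,"ry":0,"rz":0,"hand":0.01}]' >/dev/null; python3 go.py 0.5609 -0.0735 0.0581 1.35
```

```text
pos [ 0.5615 -0.0856  0.0581] F [ 0.3  0.3 -1.4] w 0.0206 t 15.12
rotvec deg [-0.    0.01  0.09] shift mm [ 0.1 -0.3 -0. ]
pos [ 0.5613 -0.0737  0.0581] F [-0.6  0.3 -1.2] w 0.0209 t 15.53
rotvec deg [-0.    0.01  0.09] shift mm [ 0.2 -0.3  0. ]
```

```bash
python3 -m pendant '[{"dx":0.005,"dy":0,"dz":0,"rx":0,"ry":0,"rz":0,"hand":0.01},{"dx":0.005,"dy":0,"dz":0,"rx":0,"ry":0,"rz":0,"hand":0.01},{"dx":0.005,"dy":0,"dz":0,"rx":0,"ry":0,"rz":0,"hand":0.01},{"dx":0,"dy":0,"dz":0,"rx":0,"ry":0,"rz":0,"hand":0.01}]' >/dev/null; python3 go.py 0.5606 -0.0585 0.0581 1.35;  python3 -m pendant '[{"dx":0.005,"dy":0,"dz":0,"rx":0,"ry":0,"rz":0,"hand":0.01},{"dx":0.005,"dy":0,"dz":0,"rx":0,"ry":0,"rz":0,"hand":0.01},{"dx":0.005,"dy":0,"dz":0,"rx":0,"ry":0,"rz":0,"hand":0.01},{"dx":0,"dy":0,"dz":0,"rx":0,"ry":0,"rz":0,"hand":0.01}]' >/dev/null; python3 go.py 0.5602 -0.0435 0.0581 1.35
```

```text
pos [ 0.5607 -0.0578  0.058 ] F [-0.6 -0.1 -1.2] w 0.0209 t 15.87
rotvec deg [-0.02 -0.03  0.1 ] shift mm [-0.7 -0.1 -0.1]
pos [ 0.5603 -0.0429  0.0581] F [ 0.9  0.2 -1.7] w 0.0205 t 16.2
rotvec deg [-0.02 -0.03  0.1 ] shift mm [-0.6 -0.1 -0. ]
```

```bash
python3 -m pendant '[{"dx":0.005,"dy":0,"dz":0,"rx":0,"ry":0,"rz":0,"hand":0.01},{"dx":0.005,"dy":0,"dz":0,"rx":0,"ry":0,"rz":0,"hand":0.01},{"dx":0.005,"dy":0,"dz":0,"rx":0,"ry":0,"rz":0,"hand":0.01},{"dx":0,"dy":0,"dz":0,"rx":0,"ry":0,"rz":0,"hand":0.01}]' >/dev/null; python3 go.py 0.5599 -0.0285 0.0581 1.35;  python3 -m pendant '[{"dx":0.005,"dy":0,"dz":0,"rx":0,"ry":0,"rz":0,"hand":0.01},{"dx":0.005,"dy":0,"dz":0,"rx":0,"ry":0,"rz":0,"hand":0.01},{"dx":0.005,"dy":0,"dz":0,"rx":0,"ry":0,"rz":0,"hand":0.01},{"dx":0,"dy":0,"dz":0,"rx":0,"ry":0,"rz":0,"hand":0.01}]' >/dev/null; python3 go.py 0.5595 -0.0135 0.0581 1.35
```

```text
pos [ 0.56   -0.0279  0.0581] F [ 0.3 -0.8 -1.6] w 0.0208 t 16.53
rotvec deg [-0.02 -0.03  0.1 ] shift mm [-0.6 -0.1 -0. ]
pos [ 0.5596 -0.0129  0.0581] F [-0.6 -0.7 -1.3] w 0.021 t 16.87
rotvec deg [-0.02 -0.02  0.1 ] shift mm [-0.5 -0.1 -0. ]
```

```bash
python3 -m pendant '[{"dx":0.005,"dy":0,"dz":0,"rx":0,"ry":0,"rz":0,"hand":0.01},{"dx":0.005,"dy":0,"dz":0,"rx":0,"ry":0,"rz":0,"hand":0.01},{"dx":0.005,"dy":0,"dz":0,"rx":0,"ry":0,"rz":0,"hand":0.01},{"dx":0.005,"dy":0,"dz":0,"rx":0,"ry":0,"rz":0,"hand":0.01},{"dx":0,"dy":0,"dz":0,"rx":0,"ry":0,"rz":0,"hand":0.01}]' >/dev/null; python3 go.py 0.5591 0.0065 0.0581 1.35;  python3 -m pendant '[{"dx":0.005,"dy":0,"dz":0,"rx":0,"ry":0,"rz":0,"hand":0.01},{"dx":0.005,"dy":0,"dz":0,"rx":0,"ry":0,"rz":0,"hand":0.01},{"dx":0.005,"dy":0,"dz":0,"rx":0,"ry":0,"rz":0,"hand":0.01},{"dx":0,"dy":0,"dz":0,"rx":0,"ry":0,"rz":0,"hand":0.01}]' >/dev/null; python3 go.py 0.5588 0.0215 0.0581 1.35; python3 -m pendant '[{"dx":0.005,"dy":0,"dz":0,"rx":0,"ry":0,"rz":0,"hand":0.01},{"dx":0.005,"dy":0,"dz":0,"rx":0,"ry":0,"rz":0,"hand":0.01},{"dx":0.005,"dy":0,"dz":0,"rx":0,"ry":0,"rz":0,"hand":0.01},{"dx":0,"dy":0,"dz":0,"rx":0,"ry":0,"rz":0,"hand":0.01}]' >/dev/null; python3 go.py 0.5585 0.0365 0.0581 1.35
```

```text
pos [0.5592 0.0071 0.0581] F [ 0.   0.9 -1.4] w 0.0205 t 17.28
rotvec deg [-0.01 -0.03  0.09] shift mm [-0.6 -0.1 -0. ]
pos [0.5589 0.022  0.058 ] F [ 1.8  0.9 -2.1] w 0.0207 t 17.62
rotvec deg [ 0.   -0.03  0.08] shift mm [-0.5 -0.1 -0.1]
pos [0.5586 0.0369 0.058 ] F [ 1.1 -1.1 -3.2] w 0.0206 t 17.95
rotvec deg [ 0.01 -0.02  0.07] shift mm [-0.4 -0.1 -0.1]
```

Forces are now small but non-zero, as expected of a pin in its bores. I go on to the stop in small steps.

```bash
for i in 1 ; do python3 -m pendant '[{"dx":0.003,"dy":0,"dz":0,"rx":0,"ry":0,"rz":0,"hand":0.01},{"dx":0.003,"dy":0,"dz":0,"rx":0,"ry":0,"rz":0,"hand":0.01},{"dx":0,"dy":0,"dz":0,"rx":0,"ry":0,"rz":0,"hand":0.01}]' >/dev/null; python3 go.py 0.5585 0.0425 0.0581 1.35; done; python3 -m pendant '[{"dx":0.002,"dy":0,"dz":0,"rx":0,"ry":0,"rz":0,"hand":0.01},{"dx":0,"dy":0,"dz":0,"rx":0,"ry":0,"rz":0,"hand":0.01}]' >/dev/null; python3 go.py 0.5585 0.0445 0.0581 1.35;python3 -m pendant '[{"dx":0.002,"dy":0,"dz":0,"rx":0,"ry":0,"rz":0,"hand":0.01},{"dx":0,"dy":0,"dz":0,"rx":0,"ry":0,"rz":0,"hand":0.01}]' >/dev/null; python3 go.py 0.5585 0.0465 0.0581 1.35
```

```text
pos [0.5585 0.0425 0.058 ] F [ 1.  -1.4 -3.2] w 0.0211 t 18.2
rotvec deg [ 0.01 -0.01  0.06] shift mm [-0.   0.  -0.1]
pos [0.5584 0.0442 0.0581] F [ 1.8 -1.5 -2.7] w 0.0209 t 18.37
rotvec deg [ 0.01 -0.    0.05] shift mm [0.3 0.1 0. ]
pos [0.5583 0.0461 0.058 ] F [ 1.7 -2.2 -3.3] w 0.0206 t 18.53
rotvec deg [-0.    0.    0.06] shift mm [ 0.4  0.2 -0.1]
```

```bash
python3 -m pendant '[{"dx":0.002,"dy":0,"dz":0,"rx":0,"ry":0,"rz":0,"hand":0.01},{"dx":0,"dy":0,"dz":0,"rx":0,"ry":0,"rz":0,"hand":0.01}]' >/dev/null; python3 go.py 0.5585 0.0485 0.0581 1.35;python3 -m pendant '[{"dx":0.002,"dy":0,"dz":0,"rx":0,"ry":0,"rz":0,"hand":0.01},{"dx":0,"dy":0,"dz":0,"rx":0,"ry":0,"rz":0,"hand":0.01}]' >/dev/null; python3 go.py 0.5585 0.0505 0.0581 1.35; python3 -m pendant '[{"dx":0.002,"dy":0,"dz":0,"rx":0,"ry":0,"rz":0,"hand":0.01},{"dx":0,"dy":0,"dz":0,"rx":0,"ry":0,"rz":0,"hand":0.01}]' >/dev/null; python3 go.py 0.5585 0.0525 0.0581 1.35
```

```text
pos [0.5583 0.047  0.0581] F [ 0.8 -4.9 -3.4] w 0.0209 t 18.7
rotvec deg [-0.    0.13  0.11] shift mm [ 1.4  0.2 -0. ]
pos [0.5583 0.0472 0.0581] F [  0.  -10.3  -2.9] w 0.0209 t 18.87
rotvec deg [-0.01  0.33  0.19] shift mm [ 3.3  0.3 -0. ]
pos [0.5584 0.0473 0.0581] F [  1.3 -16.6  -3.3] w 0.0212 t 19.03
rotvec deg [-0.01  0.52  0.25] shift mm [5.2 0.3 0. ]
```

```bash
python3 -m pendant '[{"dx":-0.003,"dy":0,"dz":0,"rx":0,"ry":0,"rz":0,"hand":0.01},{"dx":0,"dy":0,"dz":0,"rx":0,"ry":0,"rz":0,"hand":0.01}]' >/dev/null; python3 go.py 0.5585 0.0525 0.0581 1.35
python3 - <<'E'
from h import *
for n in('wrist','scene','side'): grab(n,n+'11')
w=cv2.imread('pics/wrist11.png')[0:400,170:490]
s=cv2.resize(cv2.imread('pics/scene11.png')[225:315,195:315],None,fx=4,fy=4,interpolation=cv2.INTER_CUBIC)
o=np.zeros((400,800,3),np.uint8); o[:,:320]=w; o[:360,320:]=s; cv2.imwrite('pics/c11.png',o)
E
```

```text
pos [0.5583 0.0471 0.0581] F [ 0.9 -8.7 -4. ] w 0.0204 t 19.2
rotvec deg [-0.01  0.16  0.08] shift mm [ 5.4  0.3 -0. ]
```

View pics/c11.png

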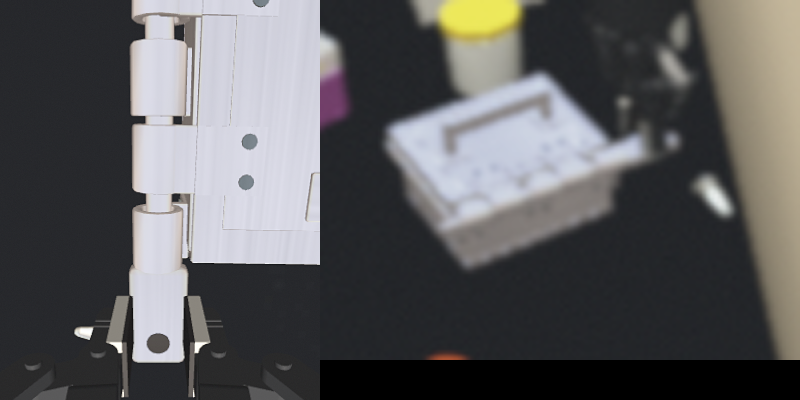

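The picture shows the rod in every visible gap between barrels (gaps at rows 28, 118 and 202) and the tab's shoulder against the end barrel at (159,270). I release and withdraw straight up.

```bash
python3 -m pendant '[{"dx":-0.0012,"dy":0,"dz":0,"rx":0,"ry":0,"rz":0,"hand":0.01},{"dx":0,"dy":0,"dz":0,"rx":0,"ry":0,"rz":0,"hand":0.03},{"dx":0,"dy":0,"dz":0,"rx":0,"ry":0,"rz":0,"hand":0.045},{"dx":0,"dy":0,"dz":0,"rx":0,"ry":0,"rz":0,"hand":0.045},{"dx":0,"dy":0,"dz":0,"rx":0,"ry":0,"rz":0,"hand":0.045}]'; python3 -m pendant '[{"dx":0,"dy":0,"dz":-0.01,"rx":0,"ry":0,"rz":0,"hand":0.045},{"dx":0,"dy":0,"dz":-0.02,"rx":0,"ry":0,"rz":0,"hand":0.045},{"dx":-0.005,"dy":0,"dz":-0.03,"rx":0,"ry":0,"rz":0,"hand":0.045},{"dx":-0.02,"dy":0,"dz":-0.03,"rx":0,"ry":0,"rz":0,"hand":0.045},{"dx":-0.02,"dy":0,"dz":-0.03,"rx":0,"ry":0,"rz":0,"hand":0.045},{"dx":-0.02,"dy":0,"dz":-0.02,"rx":0,"ry":0,"rz":0,"hand":0.045},{"dx":0,"dy":0,"dz":0,"rx":0,"ry":0,"rz":0,"hand":0.045},{"dx":0,"dy":0,"dz":0,"rx":0,"ry":0,"rz":0,"hand":0.045},{"dx":0,"dy":0,"dz":0,"rx":0,"ry":0,"rz":0,"hand":0.045}]'
python3 - <<'E'
from h import *
c=grab('wrist','w12'); g=cv2.cvtColor(cv2.imread('pics/w12.png'),cv2.COLOR_BGR2GRAY)
T=frame(.6230,.1408,np.radians(1.35)); p=proj(c,tf(T,np.array([[-67,0,58],[-67,-70,58],[-67,-115,63]])/1e3)); print(p.round(1))
u=p[2,0]
for r in range(int(p[1,1])-16,int(p[2,1])+12,3):
    x=np.where(g[r,int(u)-40:int(u)+25]>110)[0]; print(r,(x.min()+int(u)-40,x.max()+int(u)-40) if len(x) else None,end='; ')
E
```

```text
clock: 19.77
position: [0.5584, 0.0485, 0.0584]
ee_rot: [-0.0, 0.698, 0.716, 0.0]
contact_force: [0.1, 0.3, -0.2]
width: 0.0447
gripper_force: 0.0
clock: 20.52
position: [0.5591, -0.0164, 0.1977]
ee_rot: [-0.001, 0.698, 0.716, -0.0]
contact_force: [0.4, -0.3, -0.3]
width: 0.045
gripper_force: 0.0
[[330.9   1.1]
 [330.6 110.9]
 [330.5 175. ]]
94 (np.int64(315), np.int64(354)); 97 (np.int64(315), np.int64(354)); 100 (np.int64(315), np.int64(354)); 103 (np.int64(315), np.int64(354)); 106 (np.int64(315), np.int64(354)); 109 (np.int64(316), np.int64(345)); 112 (np.int64(313), np.int64(346)); 115 (np.int64(313), np.int64(346)); 118 (np.int64(313), np.int64(346)); 121 (np.int64(313), np.int64(346)); 124 (np.int64(313), np.int64(346)); 127 (np.int64(313), np.int64(346)); 130 (np.int64(313), np.int64(346)); 133 (np.int64(313), np.int64(346)); 136 (np.int64(313), np.int64(346)); 139 (np.int64(313), np.int64(346)); 142 (np.int64(313), np.int64(346)); 145 (np.int64(313), np.int64(346)); 148 (np.int64(313), np.int64(346)); 151 (np.int64(313), np.int64(346)); 154 (np.int64(313), np.int64(345)); 157 (np.int64(313), np.int64(345)); 160 (np.int64(314), np.int64(345)); 163 (np.int64(314), np.int64(345)); 166 (np.int64(314), np.int64(345)); 169 (np.int64(314), np.int64(345)); 172 (np.int64(317), np.int64(342)); 175 None; 178 (np.int64(315), np.int64(316)); 181 (np.int64(315), np.int64(316)); 184 (np.int64(290), np.int64(319));
```

The tab still meets the barrel at row ~110, with no gap, and ends at row ~173 against a predicted 175. The pin is home and the arm is clear, so I hand in.

```bash
python3 -c "
from rig import manip
print(manip.sign_off())"
```

```text
the job is handed in; nothing more can be done
None
```

The lid is back on the case, the hinge pin is home through all five barrels with its tab against the -y end barrel, the gripper has let go, and I handed the job in at about 20.6 s; the bottles and tub were not touched.

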